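Put the meter and its clip pail back on their bench stands

ROBOT

A 6-joint arm with a two-finger parallel gripper is mounted at the origin on the work surface. World frame = base frame: x ahead of the robot, y to its left, z up, the work surface at z = 0. Lengths are in m, angles in rad, forces in N, time in s.
With the tool pointing down it reaches from about 0.3 to 0.775 m from the base axis. Payload 14.6 kg.
Tool frame: the origin (TCP) lies midway between the tips of the shut fingers; the grasp point (between the pads) lies 19 mm behind it; z points along the fingers, y is the direction in which the jaws open and shut (so a half turn about z gives the same grasp; the last joint's range is limited). The gripper opens to 94 mm and grips with 3 to 60 N. Pads are 16 mm wide; open, the fingers measure 119 mm over their backs; the gripper's body (75 mm by 177 mm) begins 78 mm behind the grasp point.
Start: joints at [1.237, 0.3, 1.521, -0, 1.321, -0.067], TCP at [0.145, 0.531, 0.205] pointing down, gripper open.
Joint ranges: [-3.03, 3.03], [-0.79, 2.21], [0.23, 2.52], [-1.04, 4.18], [0, 3.07], [-2.55, 2.55]. Speed limits (rad/s): [2.22, 2.22, 2.57, 3.14, 3.14, 3.14].

INTERFACE

Orientations are given as a unit quaternion [w, x, y, z].
In Python, from cell import arm, snapshot, camera_model, finder gives the robot as it stands. The module is installed in compiled form; this text tells all that it offers.
- The arm moves only by the tool move_arm, never from a script. Its argument "rows" is a list that holds one entry, the list of rows, each a list of 7 numbers: the shift along the world's x, y, z in m, then the turn, a rotation vector about the world's x, y, z in degrees, then the opening in per cent of the stroke, from 0 (shut) to 100 (fully open). In form: [[[tx, ty, tz, rx, ry, rz, jaw], ...]]. A call has 1 to 12 rows; each row is the pose to reach, as a shift and turn from the pose commanded when the call began; what a row does not reach only later rows make up. A row lasts 1/12 s, in which the tool goes at most 41.7 mm and 7.16 degrees, less where a joint would pass 70% of its speed; a pose out of reach is approached as far as the arm can. A call with a gripper value outside its range is refused whole. The fingers move at their own pace and stop on an object; the grip force is fixed at half the most. Time passes only in rows, so rows that repeat a pose let the fingers close. It gives the time, the measured TCP pose, the force and the opening at its end, in the units of the state.
- arm.get_obs(): the state, without advancing time (a new reading comes with each control period).
- snapshot(name): name is "side" or "top" or "wrist"; returns the picture (480x640x3 uint8, red, green, blue); there is no depth.
- camera_model(name): a dict with "fov_y" (degrees; the focal length in pixels is half the picture's height over the tangent of half this angle, whatever the lens; pixels are square), "cx", "cy" (the principal point, pixels), "R" (3x3) and "t" (3): a world point X has camera coordinates R X + t. Camera axes: x right, y down, z forward; pixel columns grow to the right and rows downward; lengths in m; the calibration is good to about 2 mm. A picture is of the moment at which its call begins: read the wrist's pose just before it. camera_model takes no time and is no camera call; for the wrist camera it gives the pose at the moment of the call.
- arm.sign_off(): hands the job in, once; it reports no verdict.
Trained networks look in the newest picture that a camera, given by its name, has taken for a name from the list of things; names that differ only in an ending like _2 or _b are one class to them, and where a whole thing is asked for, a point or a joint stands for the part that bears it (a point fixed in the world has none). Each returns a list of dicts, best first, with "conf" (0 to 1); they miss things now and then, are a little off and sometimes report something else, mostly with a low value. They report only what shows in the picture. A call takes as long as a camera call.
- finder.look_for(camera, name): "uv" ([column, row] in pixels, amid what is visible of it).
- finder.pinpoint(camera, name): "uv" ([column, row] in pixels: a listed point, or the origin of a listed thing).
The state is a dict: "time": time; "qpos": joint angles; "qd": joint speeds; "joint_torque": joint torques, N m; "tcp_pos": TCP position; "orientation": TCP orientation; "force": force on the tool from outside, world axes, zero at the start; "torque": the same for the moment, N m; "gripper_width": finger opening in m.
Only numpy, scipy, OpenCV 4.12 (cv2) and the standard library are available. Lean on these libraries where they do the work, as an engineer would, in place of code of your own. Each camera call takes 0.05 s, during which the arm holds its last target.

TASK

Put the meter kit away on the electronics bench: hang the steel pail by its hoop handle on the double hook so that the bar lies across both prongs, and lay the multimeter squarely on the narrow sloped rest, face up, display end uppermost and its lower end down against the lip. Set the meter down gently, without a knock or hard push on the rest, and leave everything else on the bench where it is.

Things in the scene. Friction and masses are not known exactly. Their poses are not given: they have to be found in the camera images.
- pail: Loose open steel pail, 0.3 kg, 90 (x) x 150 (y) x 65 mm high, upright, with a rigid hoop handle of 10 mm round bar in its y-z plane: uprights at y = +-73, straight top bar along y from -64 to 64, its centre line 150 mm above the underside, free beneath. Origin: centre of the underside, z up. Held at mid bar it hangs level.
- pail_bar (a point): Centre of the pail's top handle bar, 150 mm above the underside.
- hook_stand: Fixed white-painted steel stand with a double hook: two prongs along x that point to its -x (open side, towards the robot). Origin on the table under the prongs' low end, z up. Crossbar behind: front face x = 95, top z = 280, width 120 mm. Base plate x = 30 to 130, y = +-65, 12 mm thick. Free above. The pail's body fits under the prongs only from the -x side.
- hook_seat (a point): Midway between the prongs (x = 0, y = 0, z = 257 mm on the stand). Prongs: 10 mm round, at y = +-42; centre line falls from z = 262 at x = 100 to z = 245 at x = 0, then turns up to round tips at x = -16, tops at z = 277. The pail's bar laid across both rests with its centre 10 mm above that line (z = 260 at x = 30).
- meter: Loose black multimeter, about 0.35 kg, 160 (x) x 62 (y) x 36 mm thick, lying face up on the table. Origin at the centre of its underside, z out of its face; +x is the display end (pale window), the jacks are at the -x end.
- meter_top (a point): Middle of the meter's display end face (x = +80, z = 18 in the meter's frame).
- meter_rest: Fixed stand of the sloped rest. Origin on the table under the middle of the bed; foot 130 x 110 x 12 mm, two 40 mm wide posts under the bed. Low side faces -x, roughly the robot.
- rest_bed: Sloped bed of the rest: fixed aluminium strip 50 mm wide (y), 8 thick; its top is this frame's x-y plane, 105 mm above the table at the origin, sloping 28 deg, +x up the slope away from the robot, z out of it. Spans x = -88 to 81; lip at the low end, inner face x = -82, 22 mm high. Meter is home when its frame falls on this one (2 mm play to the lip; 6 mm overhang each side).
- spool: Bystander: brass wire spool, 60 mm diameter, 50 mm high.
- spray_can: Bystander: spray can, 52 mm diameter, 170 mm high.
- cleaner_bottle: Bystander: amber bottle, 48 mm diameter, 130 mm high.
- screwdriver: Bystander: screwdriver, 180 mm long, lying.
- tube_carton: Bystander: yellow carton 90 x 60 x 50 mm.
- capacitor: Bystander: standing aluminium can capacitor, 36 mm diameter, 60 mm high.

How it is judged:
At the end, for the whole second after the job is handed in: Pail upright (14 deg), still, its bar across both prongs between tips and crossbar, centred within 25 mm. Meter still, face up, flat on the sloped bed (7 deg), display end up, centred within 15 mm, lower end within about 15 mm of the lip (x of pail_bar in the frame of hook_stand between -0.008 and 0.07 m and y of pail_bar in the frame of hook_stand between -0.025 and 0.025 m and z of pail_bar in the frame of hook_stand between 0.247 and 0.285 m and angle between pail's own z axis and vertical below 0.25 rad and contact force between pail and hook_stand above 0.8 N and linear speed of each of pail, meter below 0.03 m/s and x of meter in the frame of rest_bed between -0.008 and 0.015 m and y of meter in the frame of rest_bed between -0.015 and 0.015 m and z of meter in the frame of rest_bed between -0.006 and 0.008 m and angle between the z axis of meter and the z axis of rest_bed, either way round below 0.12 rad and x of meter_top in the frame of rest_bed above 0.06 m); the robot touches nothing.
It fails at once if a bystander is pushed more than 30 mm from its place (distance of any of spool, spray_can, cleaner_bottle, screwdriver, tube_carton, capacitor from where it was at the start of the episode above 0.03 m).
It fails at once if the meter is dropped or pressed hard on its rest (more than 40 N) (contact force between meter and rest_bed above 40 N).
It also fails if it takes over 58 s, if anything falls off the work surface, if the arm or the gripper's body presses on something with over 40 N, if the wrist force passes 120 N, or if a joint passes its speed limit or range.

## Working session

There is one attempt and no reset: what is moved stays moved. The work goes in short steps, Python scripts to look and compute and a tool call to move; the robot and the scene stay as the last step left them, time stands still between calls to the robot, and variables do not carry over. Pictures are saved under pics/ and viewed, and the job is handed in when it is done.

Besides the shell and the picture viewer there is one more tool, called after ">>>" in YAML: its name, and indented under it one key for each argument. move_arm: Moves the arm, as the interface text tells. Its arguments: {"type":"object","properties":{"rows":{"type":"array"}},"required":["rows"]}

```bash
mkdir -p pics; cat > h.py <<'E'
import numpy as np, cv2
from cell import arm, snapshot, camera_model, finder
def snap(n,f):
    im=snapshot(n); cv2.imwrite('pics/'+f,im[:,:,::-1]); return im
def ray(m,uv):
    f=240/np.tan(np.radians(m['fov_y'])/2)
    d=np.array([(uv[0]-m['cx'])/f,(uv[1]-m['cy'])/f,1.]);R=np.array(m['R']);t=np.array(m['t'])
    return -R.T@t, R.T@d
def atz(m,uv,z):
    c,d=ray(m,uv); return c+d*(z-c[2])/d[2]
def proj(m,X):
    f=240/np.tan(np.radians(m['fov_y'])/2)
    p=np.array(m['R'])@np.array(X)+np.array(m['t']); return np.array([m['cx']+f*p[0]/p[2],m['cy']+f*p[1]/p[2]])
def tri(obs):
    A=np.zeros((3,3));b=np.zeros(3)
    for m,uv in obs:
        c,d=ray(m,uv);d/=np.linalg.norm(d);P=np.eye(3)-np.outer(d,d);A+=P;b+=P@c
    return np.linalg.solve(A,b)
E
python3 - <<'E'
from h import *
for n in ['top','side','wrist']:
    m=camera_model(n); print(n,m['fov_y'],m['cx'],m['cy'],np.round(-np.array(m['R']).T@m['t'],3),np.round(m['R'],2).tolist())
    snap(n,n+'0.png')
for n in ['top','side']:
  for k in ['pail','pail_bar','hook_stand','hook_seat','meter','meter_top','meter_rest','rest_bed']:
    r=finder.pinpoint(n,k); print(n,k,[(np.round(x['uv'],1).tolist(),round(x['conf'],2)) for x in r[:2]])
o=arm.get_obs(); print(o)
E
```

```text
top 48.78431267789356 320.2591815940815 240.15281815562793 [ 0.476 -0.004  1.521] [[-0.03, -1.0, -0.01], [-1.0, 0.03, -0.06], [0.06, 0.01, -1.0]]
side 43.359433786616776 333.47663056640636 234.92413279227705 [ 0.25  -1.002  1.206] [[0.95, -0.3, 0.02], [-0.19, -0.68, -0.71], [0.22, 0.67, -0.7]]
wrist 70.92408454005034 320.99078143332093 238.35039924483462 [0.08  0.548 0.384] [[0.26, 0.96, -0.0], [0.94, -0.26, 0.23], [0.23, -0.06, -0.97]]
top pail [([384.1, 285.6], 0.62)]
top pail_bar [([386.9, 291.1], 0.76), ([324.9, 194.5], 0.44)]
top hook_stand [([368.1, 201.8], 0.89)]
top hook_seat [([378.7, 191.6], 0.62)]
top meter [([253.6, 281.2], 0.86)]
top meter_top [([250.7, 255.7], 0.76), ([369.5, 199.9], 0.56)]
top meter_rest [([261.7, 214.8], 0.62)]
top rest_bed [([254.1, 212.2], 0.61)]
side pail [([284.2, 338.6], 0.73), ([333.9, 228.4], 0.69)]
side pail_bar [([286.3, 302.8], 0.6)]
side hook_stand [([380.0, 307.4], 0.63)]
side hook_seat [([389.4, 234.6], 0.96)]
side meter [([263.2, 235.9], 0.66), ([379.4, 308.3], 0.36)]
side meter_top [([292.3, 228.2], 0.84)]
side meter_rest [([333.8, 227.2], 0.72)]
side rest_bed [([334.7, 199.1], 0.75)]
{'time': 0.95, 'qpos': array([ 1.23736137e+00,  2.99853005e-01,  1.52099765e+00, -3.36078551e-05,
        1.32068453e+00, -6.65734439e-02]), 'qd': array([-5.05742421e-05,  9.57904138e-05,  1.98758261e-04,  3.74183452e-04,
        4.57463220e-04, -8.66306825e-04]), 'joint_torque': array([-2.70026023e-03, -5.31656241e+01, -3.52910793e+01,  7.06979376e-02,
        2.13642244e-02,  2.03677672e-05]), 'tcp_pos': array([0.14503373, 0.53052832, 0.20547236]), 'orientation': array([2.16645799e-05, 1.33031058e-01, 9.91111869e-01, 2.49229271e-05]), 'force': array([ 0.22708939,  0.41240909, -0.69113447]), 'torque': array([-0.0042129 ,  0.05599049, -0.01753264]), 'gripper_width': 0.09398441519012198}
```

View pics/top0.png

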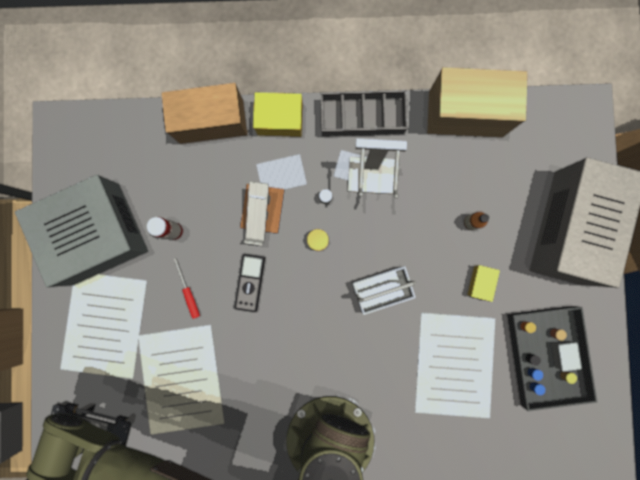

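View pics/side0.png

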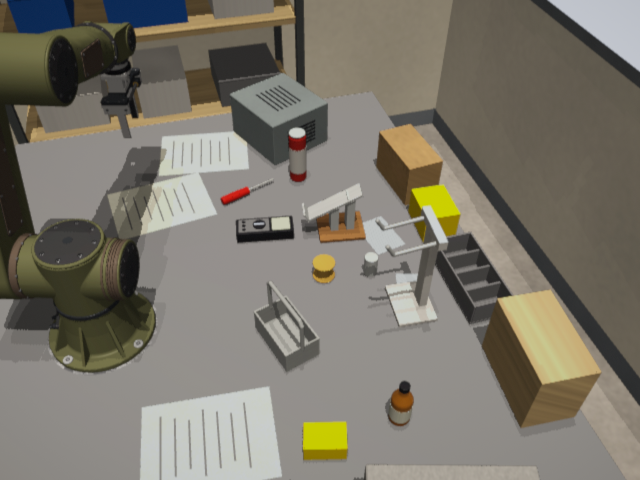

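View pics/wrist0.png

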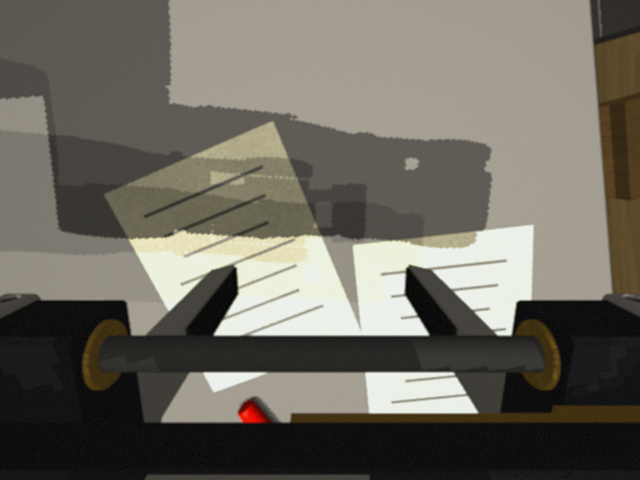

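Top: meter (250,282) with display end up in the picture, rest (257,212), pail (383,288), hook stand (375,175), spool (318,240) between them. Side: hook prong tips near (380,225) and (392,252), pail (286,330).

```bash
python3 - <<'E'
from h import *
T=camera_model('top');S=camera_model('side')
P=dict(pail=([384.1,285.6],[284.2,338.6]),pail_bar=([386.9,291.1],[286.3,302.8]),hook_stand=([368.1,201.8],[380,307.4]),hook_seat=([378.7,191.6],[389.4,234.6]),meter=([253.6,281.2],[263.2,235.9]),meter_top=([250.7,255.7],[292.3,228.2]),meter_rest=([261.7,214.8],[333.8,227.2]),rest_bed=([254.1,212.2],[334.7,199.1]))
for k,(a,b) in P.items():
    X=tri([(T,a),(S,b)]); print(k,np.round(X,3),np.round(proj(T,X)-a,1),np.round(proj(S,X)-b,1))
t=cv2.imread('pics/top0.png');s=cv2.imread('pics/side0.png')
def crop(im,x,y,w,h,k,f): cv2.imwrite('pics/'+f,cv2.resize(im[y:y+h,x:x+w],None,fx=k,fy=k,interpolation=cv2.INTER_CUBIC))
crop(t,220,130,200,150,4,'tc1.png');crop(t,220,180,200,150,4,'tc2.png');crop(s,220,180,240,180,3.3,'sc.png')
E
```

```text
pail [ 0.421 -0.164  0.015] [-0.5  2.7] [ 3.3 -0.2]
pail_bar [ 0.421 -0.159  0.144] [ 0.2 -1. ] [-1.2  0. ]
hook_stand [ 0.67  -0.13   0.003] [ 0. -0.] [-0.1  0. ]
hook_seat [ 0.664 -0.135  0.268] [ 0.5 -1.9] [-2.1  0.2]
meter [ 0.447  0.207 -0.001] [-0.3  1.4] [ 1.4 -0. ]
meter_top [0.527 0.212 0.003] [ 0.2 -0.8] [-0.9  0. ]
meter_rest [0.642 0.177 0.008] [ 0.1 -0.3] [-0.3  0. ]
rest_bed [0.642 0.185 0.109] [ 0.3 -1.4] [-1.4  0.1]
```

View pics/tc1.png

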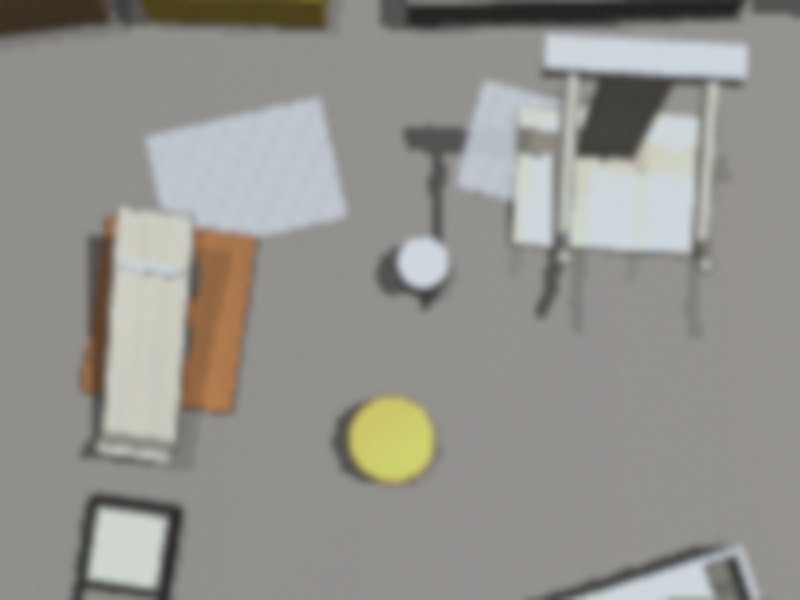

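View pics/tc2.png

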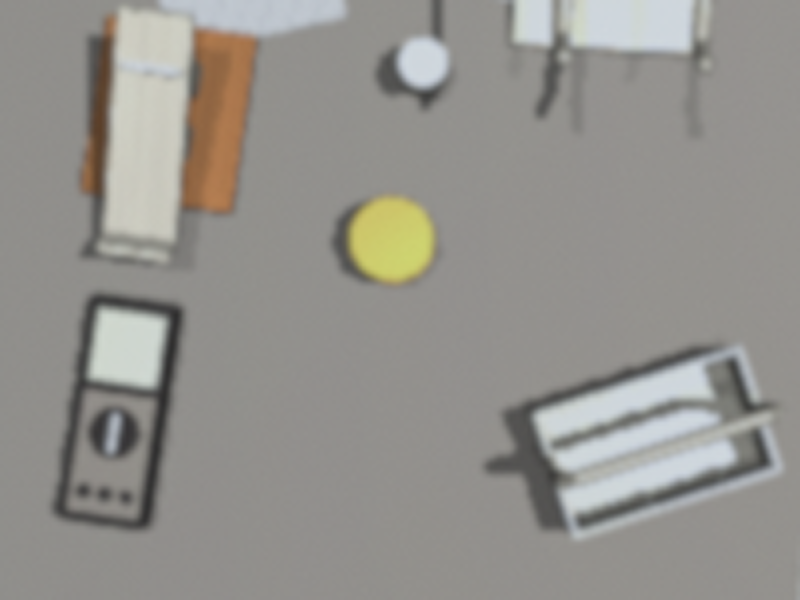

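View pics/sc.png

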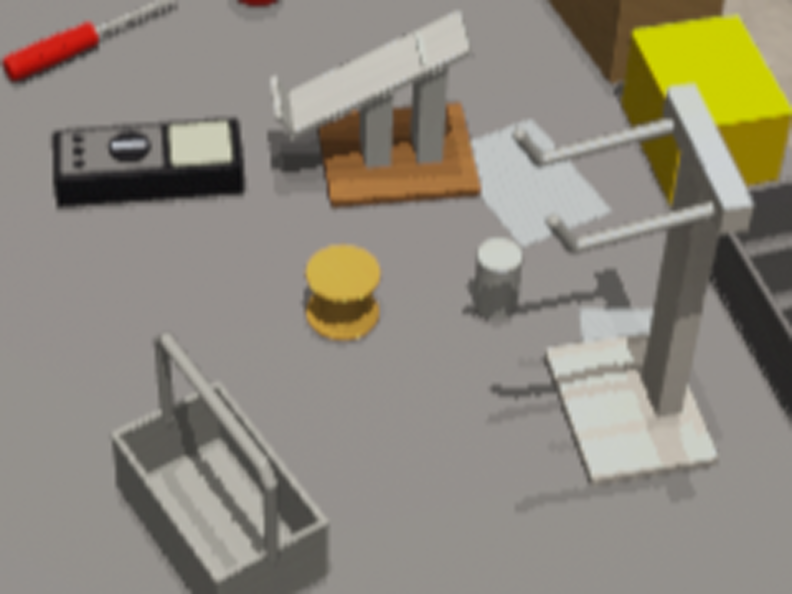

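```bash
cat > fit.py <<'E'
from h import *
from scipy.optimize import least_squares
T=camera_model('top');S=camera_model('side')
t1=lambda u,v:(T,((u+.5)/4-.5+220,(v+.5)/4-.5+130))
t2=lambda u,v:(T,((u+.5)/4-.5+220,(v+.5)/4-.5+180))
s=lambda u,v:(S,((u+.5)/3.3-.5+220,(v+.5)/3.3-.5+180))
c,sn=np.cos(np.radians(28)),np.sin(np.radians(28))
bed=lambda x,y,z=0:(c*x-sn*z,y,.105+sn*x+c*z)
O={
'meter':[((.08,.031,.036),t2(92,297)),((.08,-.031,.036),t2(182,310)),((-.08,-.031,.036),t2(147,527)),((-.08,.031,.036),t2(55,515)),((-.08,.031,.036),s(53,131)),((.08,.031,.036),s(240,119))],
'pail':[((.045,-.075,.065),t2(742,345)),((-.045,-.075,.065),t2(782,468)),((-.045,.075,.065),t2(577,540)),((.045,.075,.065),t2(532,408)),((-.045,.075,.065),s(113,433)),((.045,.075,.065),s(218,385)),((.045,-.075,.065),s(327,522)),((-.045,-.075,.065),s(218,580)),((0,.073,.155),s(163,337)),((0,-.070,.155),s(270,468))],
'hook':[((-.016,.042,.277),t1(565,258)),((-.016,-.042,.277),t1(707,264)),((.095,.06,.28),t1(543,70)),((.095,-.06,.28),t1(747,78)),((-.016,.042,.277),s(520,130)),((-.016,-.042,.277),s(553,218)),((.095,.06,.28),s(668,92)),((.095,-.06,.28),s(722,212)),((.03,.065,.012),s(547,350)),((.03,-.065,.012),s(592,475))],
'bed':[(bed(.081,.025),t1(118,208)),(bed(.081,-.025),t1(193,213)),(bed(-.082,.025),t1(103,438)),(bed(-.082,-.025),t1(175,445)),(bed(.081,.025),s(460,12)),(bed(.081,-.025),s(468,48)),(bed(-.082,-.025),s(298,128))]}
for k,L in O.items():
    def f(p):
        r=[]
        for X,(m,uv) in L:
            C,Q=np.cos(p[2]),np.sin(p[2])
            W=(p[0]+C*X[0]-Q*X[1],p[1]+Q*X[0]+C*X[1],X[2]); r.append(proj(m,W)-uv)
        return np.concatenate(r)
    q=least_squares(f,(.55,0,0),loss='soft_l1'); print(k,np.round(q.x[:2],4),'yaw deg',round(np.degrees(q.x[2]),2)); print(np.round(f(q.x).reshape(-1,2),1).tolist())
E
python3 fit.py
python3 -c "
from fit import *
for n,uv,z in [('spool',t1(392,438),.05),('cap',t1(422,262),.06)]: print(n,atz(*uv,z))"|tail -2
```

```text
meter [0.4495 0.2127] yaw deg -10.58
[[0.7, -1.6], [-0.1, -1.5], [-0.6, 0.9], [0.5, 0.4], [-0.5, -0.2], [-0.3, -0.2]]
pail [ 0.4198 -0.1603] yaw deg 16.49
[[-0.2, -0.6], [0.4, -0.1], [-0.5, -0.9], [0.4, 0.7], [-0.5, 0.6], [0.5, -0.8], [0.8, 0.4], [-0.1, 0.9], [-0.7, -2.5], [-0.5, -0.1]]
hook [ 0.6679 -0.1333] yaw deg -5.09
[[-0.2, -0.8], [-0.1, -0.2], [0.5, -0.8], [0.1, 0.1], [-0.3, 0.4], [-0.2, -0.1], [-0.5, -0.5], [0.5, -0.3], [-1.0, -0.2], [-0.3, 1.6]]
bed [0.6413 0.1803] yaw deg -9.49
[[-0.2, -0.4], [-0.2, 0.9], [0.1, -1.9], [-0.0, -1.2], [-0.5, -0.3], [0.1, 0.6], [-1.4, 1.3]]
spool [0.56381488 0.01823429 0.05      ]
cap [ 0.68501669 -0.00618953  0.06      ]
```

>>> move_arm:
  rows:
    - [[0.3045, -0.318, 0.0, 0, 0, 4.7, 100], [0.3045, -0.318, 0.0, 0, 0, 4.7, 100], [0.3045, -0.318, 0.0, 0, 0, 4.7, 100], [0.3045, -0.318, 0.0, 0, 0, 4.7, 100], [0.3045, -0.318, 0.0, 0, 0, 4.7, 100], [0.3045, -0.318, 0.0, 0, 0, 4.7, 100], [0.3045, -0.318, 0.0, 0, 0, 4.7, 100], [0.3045, -0.318, 0.0, 0, 0, 4.7, 100], [0.3045, -0.318, 0.0, 0, 0, 4.7, 100], [0.3045, -0.318, 0.0, 0, 0, 4.7, 100], [0.3045, -0.318, 0.0, 0, 0, 4.7, 100], [0.3045, -0.318, 0.0, 0, 0, 4.7, 100]]

```text
time: 1.95
tcp_pos: [0.4519, 0.2095, 0.2053]
orientation: [0.0, 0.094, 0.996, -0.0]
force: [-0.6, 0.8, -0.4]
gripper_width: 0.0938
```

```bash
python3 - <<'E'
from h import *
o=arm.get_obs();print(o['tcp_pos'],o['orientation'],o['time'])
m=camera_model('wrist');snap('wrist','w1.png')
for k in ['meter','meter_top']:
  for r in finder.pinpoint('wrist',k)[:2]: print(k,r['uv'],r['conf'],atz(m,r['uv'],0.0 if k=='meter' else .018))
E
```

```text
[0.45186235 0.2094737  0.20528147] [ 1.31685805e-04  9.42406506e-02  9.95549409e-01 -2.39978279e-04] 1.95
meter [325.5, 214.7] 0.95 [0.45005233 0.21496237 0.        ]
meter [518.3, 299.9] 0.32 [0.59851299 0.42810575 0.        ]
meter_top [328.1, 289.5] 0.58 [0.53400643 0.20205277 0.018     ]
```

View pics/w1.png

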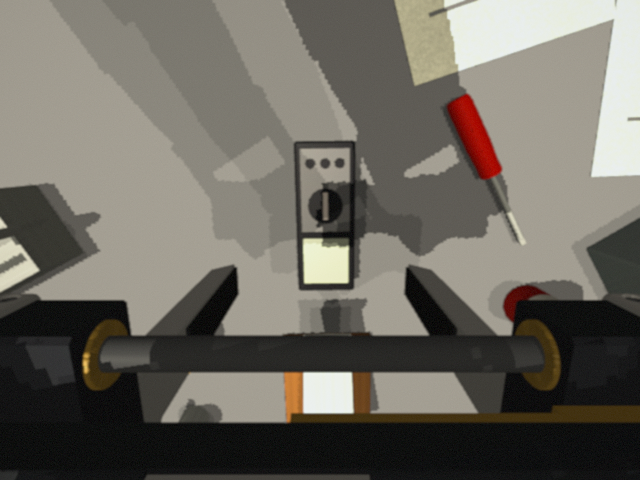

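Wrist: meter face corners about (295,142), (354,142), (355,289), (300,289), between the fingers, display towards the rest.

```bash
python3 - <<'E'
from h import *
o=arm.get_obs();print(o['tcp_pos'],o['orientation'],o['time'])
m=camera_model('wrist')
P=[atz(m,u,.036) for u in [(295,142),(354.5,142),(355,289),(300,289)]]
print(np.round(P,4)); c=np.mean(P,0); 
a=(P[3]+P[2])-(P[0]+P[1]);print(c,np.degrees(np.arctan2(a[1],a[0])))
E
```

```text
[0.44923861 0.21273905 0.20538045] [-1.32513451e-04  9.24353550e-02  9.95718679e-01  2.37543285e-05] 2.1
[[0.3636 0.2023 0.036 ]
 [0.3745 0.2606 0.036 ]
 [0.5289 0.236  0.036 ]
 [0.5177 0.1763 0.036 ]]
[0.44618316 0.21878052 0.036     ] -9.329613979246126
```

>>> move_arm:
  rows:
    - [[0, 0.0015, -0.03, 0, 0, 0.4, 100], [0, 0.0015, -0.065, 0, 0, 0.4, 100], [0, 0.0015, -0.1, 0, 0, 0.4, 100], [0, 0.0015, -0.135, 0, 0, 0.4, 100], [0, 0.0015, -0.165, 0, 0, 0.4, 100], [0, 0.0015, -0.185, 0, 0, 0.4, 100], [0, 0.0015, -0.195, 0, 0, 0.4, 100], [0, 0.0015, -0.1995, 0, 0, 0.4, 100], [0, 0.0015, -0.1995, 0, 0, 0.4, 100], [0, 0.0015, -0.1995, 0, 0, 0.4, 0], [0, 0.0015, -0.1995, 0, 0, 0.4, 0], [0, 0.0015, -0.1995, 0, 0, 0.4, 0]]

```text
time: 3.1
tcp_pos: [0.4501, 0.2144, 0.0071]
orientation: [0.001, 0.089, 0.996, 0.0]
force: [0.5, -0.8, 0.1]
gripper_width: 0.0771
```

>>> move_arm:
  rows:
    - [[0, 0, 0, 0, 0, 0, 0], [0, 0, 0, 0, 0, 0, 0], [0, 0, 0, 0, 0, 0, 0], [0, 0, 0, 0, 0, 0, 0]]

```text
time: 3.43
tcp_pos: [0.4497, 0.2141, 0.0064]
orientation: [0.0, 0.089, 0.996, 0.0]
force: [-1.9, -0.8, 5.4]
gripper_width: 0.0616
```

>>> move_arm:
  rows:
    - [[0, 0, 0.01, 0, 0, 0, 0], [0, 0, 0.03, 0, 0, 0, 0], [0, 0, 0.06, 0, 0, 0, 0], [0, 0, 0.095, 0, 0, 0, 0], [0, 0, 0.13, 0, 0, 0, 0], [0, 0, 0.165, 0, 0, 0, 0], [0, 0, 0.195, 0, 0, 0, 0], [0, 0, 0.21, 0, 0, 0, 0], [0, 0, 0.22, 0, 0, 0, 0], [0, 0, 0.22, 0, 0, 0, 0]]

```text
time: 4.27
tcp_pos: [0.4498, 0.2141, 0.2277]
orientation: [0.001, 0.089, 0.996, 0.001]
force: [0.2, 0.6, -3.4]
gripper_width: 0.0614
```

```bash
python3 - <<'E'
from h import *
o=arm.get_obs();print(o['tcp_pos'],o['orientation'],o['time'],o['force'],o['gripper_width'])
m=camera_model('wrist');snap('wrist','w2.png');s=snap('side','s2.png')
cv2.imwrite('pics/s2c.png',cv2.resize(s[80:260,200:440,::-1],None,fx=3.3,fy=3.3,interpolation=cv2.INTER_CUBIC))
E
```

```text
[0.44977259 0.21413348 0.227688  ] [1.04704587e-03 8.87852631e-02 9.96050098e-01 5.31402058e-04] 4.2667 [ 0.1664739   0.64094674 -3.41737255] 0.06135379217319504
```

View pics/w2.png

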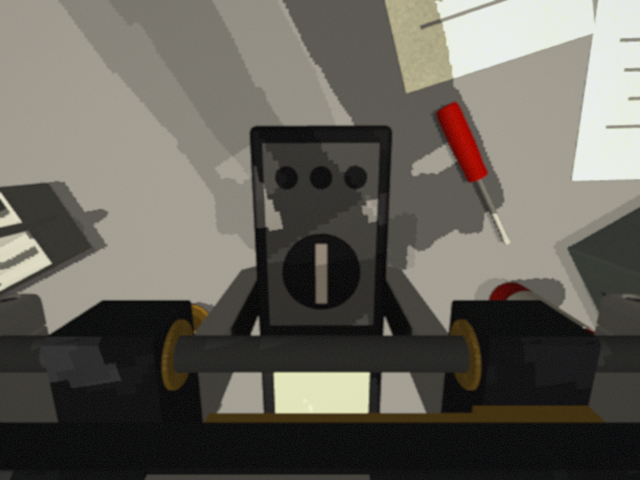

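View pics/s2c.png

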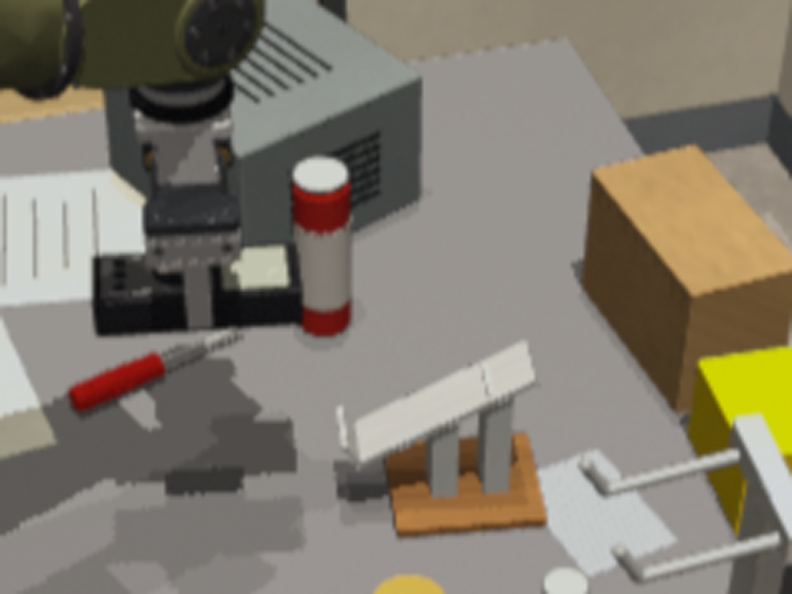

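```bash
python3 - <<'E'
from h import *
o=arm.get_obs();m=camera_model('wrist');print(o['tcp_pos'],o['time'])
p=o['tcp_pos']; y=np.radians(-10.2); ex=np.array([np.cos(y),np.sin(y)]);ey=np.array([-ex[1],ex[0]])
for u in [(250,127),(392,127),(321,325)]:
    X=atz(m,u,p[2]+.030)-p; print(np.round([X[:2]@ex,X[:2]@ey],4))
S=camera_model('side')
for (a,b) in [(93,258),(300,256),(100,330),(303,318),(300,256)]:
    u=((a+.5)/3.3-.5+200,(b+.5)/3.3-.5+80); print(u)
for e in [(-.08,.031,.030),(-.08,-.031,-.006),(.08,-.031,-.006),(-.08,-.031,.030),(.08,-.031,.030)]:
    X=p+np.r_[e[0]*ex+e[1]*ey,e[2]]; u=proj(S,X);print(e,((u[0]-200)*3.3,(u[1]-80)*3.3))
E
```

```text
[0.44906989 0.21384065 0.2249118 ] 4.3667
[-0.0799 -0.0302]
[-0.0799  0.0298]
[ 0.0118 -0.0001]
(227.83333333333334, 157.83333333333334)
(290.56060606060606, 157.22727272727275)
(229.95454545454547, 179.65151515151516)
(291.469696969697, 176.0151515151515)
(290.56060606060606, 157.22727272727275)
(-0.08, 0.031, 0.03) (np.float64(88.89777635794131), np.float64(253.1190117149466))
(-0.08, -0.031, -0.006) (np.float64(93.5832264177927), np.float64(339.8914688233291))
(0.08, -0.031, -0.006) (np.float64(301.9214858832151), np.float64(326.9857481588523))
(-0.08, -0.031, 0.03) (np.float64(88.7396564896152), np.float64(303.098927490876))
(0.08, -0.031, 0.03) (np.float64(300.5984607793405), np.float64(290.37157277040257))
```

```bash
cat > plan.py <<'E'
from h import *
from scipy.spatial.transform import Rotation as R
def tgt(B,psi,x,h,y=0):
    Rb=R.from_euler('z',psi,degrees=True)*R.from_euler('y',-28,degrees=True)
    tcp=np.array(B)+Rb.apply([x,y,h+.006])
    # tool: z=-bed z, y axis = bed y
    Rt=Rb*R.from_matrix(np.array([[-1,0,0],[0,1,0],[0,0,-1]]))
    return tcp,Rt
def cur():
    o=arm.get_obs();q=o['orientation'];return o['tcp_pos'],R.from_quat([q[1],q[2],q[3],q[0]]),o
def delta(B,psi,x,h,y=0):
    t,Rt=tgt(B,psi,x,h,y);p,Rc,o=cur()
    r=(Rt*Rc.inv()).as_rotvec(degrees=True)
    if np.linalg.norm(r)>90: r=(Rt*R.from_euler('z',180,degrees=True)*Rc.inv()).as_rotvec(degrees=True)
    return np.round(t-p,4),np.round(r,2)
E
python3 -c "
from plan import *
print(delta((.6413,.1803,.105),-9.5,.006,.06))"
```

```text
(array([ 0.1669, -0.0293, -0.0588]), array([ -4.75, -27.67,   0.69]))
```

>>> move_arm:
  rows:
    - [[0.008, -0.0015, 0, -0.4, -2.3, 0.06, 0], [0.025, -0.0045, 0, -1, -5.8, 0.15, 0], [0.045, -0.008, 0, -1.7, -9.8, 0.25, 0], [0.068, -0.012, 0, -2.4, -14, 0.35, 0], [0.092, -0.016, 0, -3.1, -18, 0.45, 0], [0.115, -0.02, 0, -3.8, -22, 0.55, 0], [0.135, -0.0237, -0.01, -4.3, -25, 0.62, 0], [0.15, -0.0263, -0.025, -4.6, -27, 0.67, 0], [0.16, -0.028, -0.04, -4.75, -27.7, 0.69, 0], [0.166, -0.029, -0.052, -4.75, -27.7, 0.69, 0], [0.167, -0.0293, -0.058, -4.75, -27.7, 0.69, 0], [0.167, -0.0293, -0.058, -4.75, -27.7, 0.69, 0]]

```text
time: 5.37
tcp_pos: [0.6156, 0.1843, 0.1653]
orientation: [0.24, 0.08, 0.967, -0.02]
force: [0.9, -0.4, -3.9]
gripper_width: 0.0619
```

```bash
python3 - <<'E'
from plan import *
s=snap('side','s3.png');t=snap('top','t3.png')
print(delta((.6413,.1803,.105),-9.5,.006,.06));p,r,o=cur();print(p,o['time'],o['force'],o['gripper_width'],o['qpos'])
big=lambda a:cv2.resize(a[:,:,::-1],None,fx=4,fy=4,interpolation=cv2.INTER_CUBIC)
cv2.imwrite('pics/s3c.png',big(s[120:260,250:430]));cv2.imwrite('pics/t3c.png',big(t[150:270,190:330]))
m=camera_model('wrist');snap('wrist','w3.png');
E
```

```text
(array([-0.0003, -0.0003, -0.002 ]), array([-0.03,  0.08, -0.03]))
[0.61628181 0.18484478 0.1680631 ] 5.4667 [ 0.15020268 -0.02772641 -3.38178823] 0.06152679953784228 [ 0.32798306  0.32793589  1.65297325 -0.33232839  0.74922487 -0.88006733]
```

View pics/s3c.png

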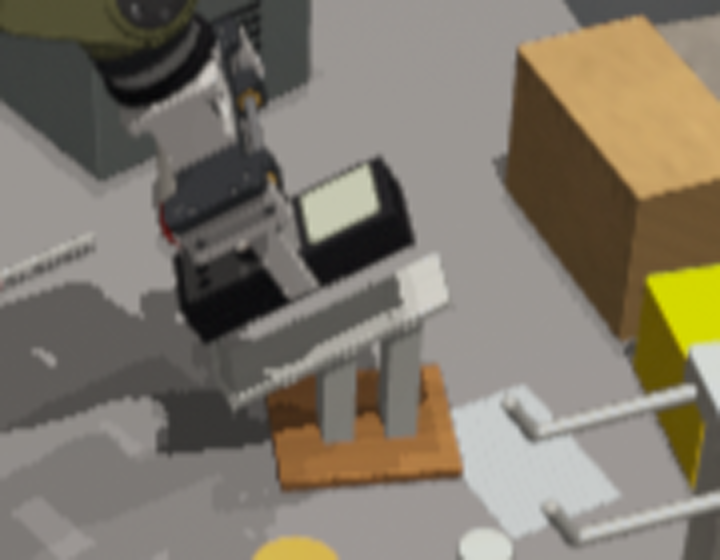

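View pics/t3c.png

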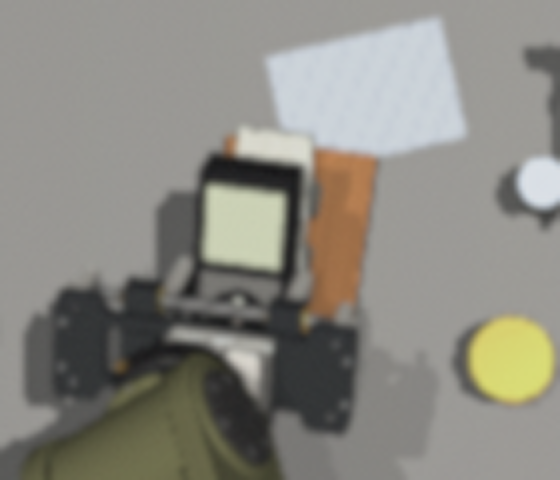

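View pics/w3.png

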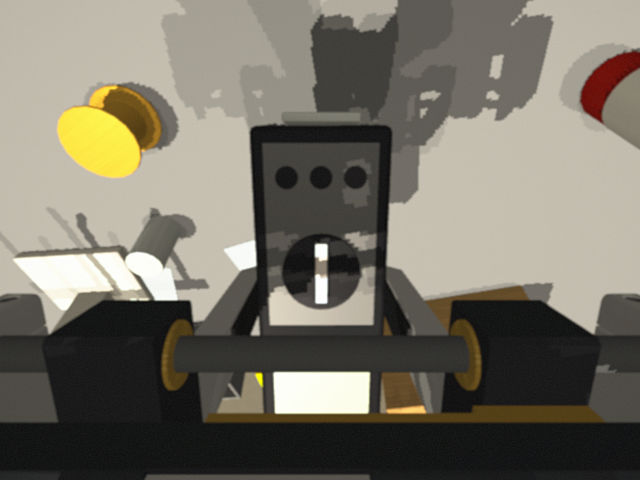

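Side: meter hovers parallel above the bed. Wrist: lip edge visible at row ~113, columns 282–368, past the jack end (row 127, 250–392).

```bash
python3 - <<'E'
from plan import *
B=np.array([.6413,.1803,.105]);Rb=R.from_euler('z',-9.5,degrees=True)*R.from_euler('y',-28,degrees=True)
m=camera_model('wrist')
for u in [(282,113),(368,113),(282,123),(368,123)]:
    c,d=ray(m,u);c=Rb.inv().apply(c-B);d=Rb.inv().apply(d);print(u,np.round(c+d*(.022-c[2])/d[2],4))
w=cv2.imread('pics/w3.png');cv2.imwrite('pics/w3c.png',cv2.resize(w[95:150,230:410],None,fx=4,fy=4,interpolation=cv2.INTER_CUBIC))
T=camera_model('top')
for y in (.025,-.025): print((proj(T,B+Rb.apply([.081,y,0]))-[190,150])*4)
E
```

```text
(282, 113) [-0.0869 -0.0242  0.022 ]
(368, 113) [-0.0869  0.0301  0.022 ]
(282, 123) [-0.0809 -0.0244  0.022 ]
(368, 123) [-0.0809  0.0303  0.022 ]
[235.59767003 124.88096714]
[310.81290068 135.07761388]
```

View pics/w3c.png

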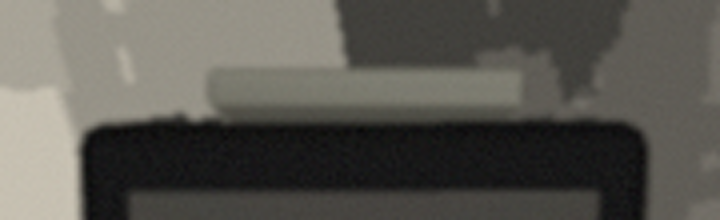

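```bash
python3 -c "
from plan import *
for h in (.03,.006,.002): print(delta((.6413,.1803,.105),-9.5,.005,h))
print(cur()[0])"
```

```text
(array([ 0.0125, -0.0026, -0.0296]), array([-0.05,  0.14, -0.04]))
(array([ 0.0236, -0.0045, -0.0507]), array([-0.05,  0.14, -0.04]))
(array([ 0.0255, -0.0048, -0.0543]), array([-0.05,  0.14, -0.04]))
[0.61646506 0.18495666 0.16869073]
```

>>> move_arm:
  rows:
    - [[0.002, -0.0005, -0.005, 0, 0.1, 0, 0], [0.006, -0.0013, -0.014, 0, 0.1, 0, 0], [0.0105, -0.0022, -0.024, 0, 0.1, 0, 0], [0.015, -0.003, -0.034, 0, 0.1, 0, 0], [0.019, -0.0037, -0.042, 0, 0.1, 0, 0], [0.022, -0.0043, -0.0475, 0, 0.1, 0, 0], [0.0236, -0.0045, -0.0507, 0, 0.1, 0, 0], [0.0236, -0.0045, -0.0507, 0, 0.1, 0, 0], [0.0236, -0.0045, -0.0507, 0, 0.1, 0, 0], [0.0236, -0.0045, -0.0507, 0, 0.1, 0, 0]]

```text
time: 6.35
tcp_pos: [0.6402, 0.1803, 0.1177]
orientation: [0.241, 0.08, 0.967, -0.02]
force: [-0.1, -0.6, -3.4]
gripper_width: 0.0619
```

```bash
python3 -c "
from plan import *
s=snap('side','s4.png')
cv2.imwrite('pics/s4c.png',cv2.resize(s[140:240,270:400,::-1],None,fx=5,fy=5,interpolation=cv2.INTER_CUBIC))
for h in (.006,.001): print(delta((.6413,.1803,.105),-9.5,.005,h))
print(cur()[0],cur()[2]['force'])"
```

```text
(array([-0.0001,  0.0001,  0.0001]), array([-0.05,  0.06, -0.04]))
(array([ 0.0022, -0.0003, -0.0043]), array([-0.05,  0.06, -0.04]))
[0.64021191 0.18038432 0.11783488] [-0.18551943 -0.20812771 -3.89834049]
```

View pics/s4c.png

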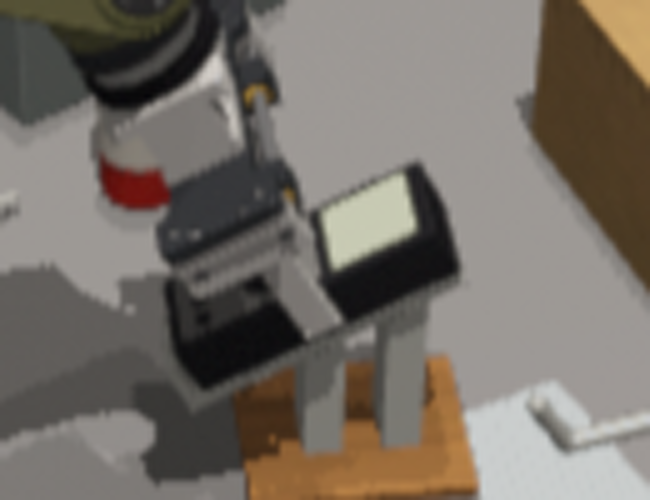

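>>> move_arm:
  rows:
    - [[0.0003, 0, -0.0006, 0, 0, 0, 0], [0.0005, -0.0001, -0.0011, 0, 0, 0, 0], [0.0008, -0.0001, -0.0017, 0, 0, 0, 0], [0.001, -0.0002, -0.0022, 0, 0, 0, 0], [0.0014, -0.0002, -0.0028, 0, 0, 0, 0], [0.0016, -0.0003, -0.0032, 0, 0, 0, 0], [0.0016, -0.0003, -0.0032, 0, 0, 0, 0], [0.0016, -0.0003, -0.0032, 0, 0, 0, 0]]

```text
time: 7.07
tcp_pos: [0.6415, 0.1802, 0.1146]
orientation: [0.241, 0.08, 0.967, -0.02]
force: [-10.0, 0.6, 4.6]
gripper_width: 0.062
```

>>> move_arm:
  rows:
    - [[0.0003, 0, -0.0005, 0, 0, 0, 0], [0.0005, -0.0001, -0.0009, 0, 0, 0, 0], [0.0005, -0.0001, -0.0009, 0, 0, 0, 0], [0.0005, -0.0001, -0.0009, 0, 0, 0, 0]]

```text
time: 7.4
tcp_pos: [0.6418, 0.1802, 0.1141]
orientation: [0.241, 0.08, 0.967, -0.02]
force: [-15.3, 0.2, 8.9]
gripper_width: 0.0617
```

>>> move_arm:
  rows:
    - [[-0.0004, 0, 0.0008, 0, 0, 0, 0], [-0.0012, 0.0001, 0.0004, 0, 0, 0, 0], [-0.002, 0.0003, -0.0001, 0, 0, 0, 0], [-0.0028, 0.0004, -0.0005, 0, 0, 0, 0], [-0.0037, 0.0006, -0.001, 0, 0, 0, 0], [-0.0037, 0.0006, -0.001, 0, 0, 0, 0]]

```text
time: 7.9
tcp_pos: [0.6387, 0.1806, 0.1126]
orientation: [0.242, 0.08, 0.967, -0.02]
force: [-1.3, 1.8, 3.0]
gripper_width: 0.062
```

```bash
python3 -c "
from plan import *
print(delta((.6413,.1803,.105),-9.5,.0,.0))
p,r,o=cur();print(p,o['force'],o['torque'],o['time'])
snap('wrist','w5.png')
w=cv2.imread('pics/w5.png');cv2.imwrite('pics/w5c.png',cv2.resize(w[90:150,230:410],None,fx=4,fy=4,interpolation=cv2.INTER_CUBIC))
"
```

```text
(array([-0.0002,  0.0002, -0.0023]), array([-0.04,  0.07, -0.04]))
[0.63869265 0.18055249 0.11255029] [-1.2684596   1.75452289  2.96957519] [ 0.00576212 -0.15275695 -0.03798461] 7.9
```

View pics/w5c.png

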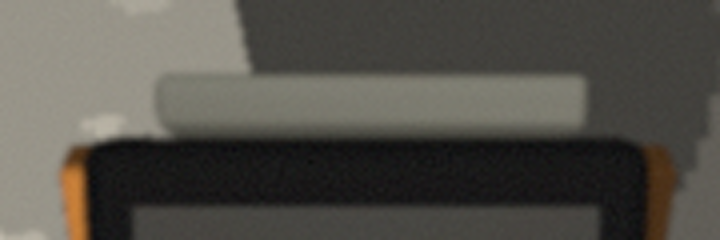

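>>> move_arm:
  rows:
    - [[0, 0, 0, 0, 0, 0, 75], [0, 0, 0, 0, 0, 0, 85], [0, 0, 0, 0, 0, 0, 95], [0, 0, 0, 0, 0, 0, 95], [0, 0, 0, 0, 0, 0, 95], [0, 0, 0, 0, 0, 0, 95]]

```text
time: 8.45
tcp_pos: [0.6385, 0.1804, 0.112]
orientation: [0.241, 0.08, 0.967, -0.02]
force: [-0.1, 0.6, -0.4]
gripper_width: 0.0892
```

>>> move_arm:
  rows:
    - [[-0.005, 0.0008, 0.0088, 0, 0, 0, 95], [-0.014, 0.0024, 0.026, 0, 0, 0, 95], [-0.028, 0.0047, 0.053, 0, 0, 0, 95], [-0.042, 0.007, 0.08, 0, 0, 0, 95], [-0.056, 0.0094, 0.106, 0, 0, 0, 95], [-0.065, 0.011, 0.125, 0, 0, 0, 95], [-0.07, 0.012, 0.14, 0, 0, 0, 95], [-0.07, 0.012, 0.14, 0, 0, 0, 95]]

```text
time: 9.12
tcp_pos: [0.5684, 0.1931, 0.2566]
orientation: [0.244, 0.08, 0.966, -0.018]
force: [0.9, -0.5, -0.3]
gripper_width: 0.0889
```

```bash
python3 -c "
from plan import *
s=snap('side','s6.png')
cv2.imwrite('pics/s6c.png',cv2.resize(s[140:240,270:400,::-1],None,fx=5,fy=5,interpolation=cv2.INTER_CUBIC))
snap('wrist','w6.png')
p,r,o=cur();print(p,o['force'],o['orientation'],o['qpos'],o['time'])
print((R.from_matrix(np.diag([-1,1,-1]))).as_quat())
# turn to tool-down with jaw yaw 16.5 
for base in (0,180):
  Rt=R.from_euler('z',16.5-90+base,degrees=True)*R.from_matrix(np.diag([-1.,1,-1]))
  print(base,(Rt*r.inv()).as_rotvec(degrees=True))
"
```

```text
[0.56832468 0.19249562 0.25248159] [-0.5687317   0.82600719  0.6860614 ] [ 0.24154422  0.08011833  0.96688114 -0.01945006] [ 0.37411689  0.15633464  1.66104615 -0.30763712  0.91826949 -0.89397121] 9.2167
[0. 1. 0. 0.]
0 [ 19.51469466  22.17113604 -62.68757198]
180 [-25.04879804  22.04756871 113.28425077]
```

View pics/s6c.png

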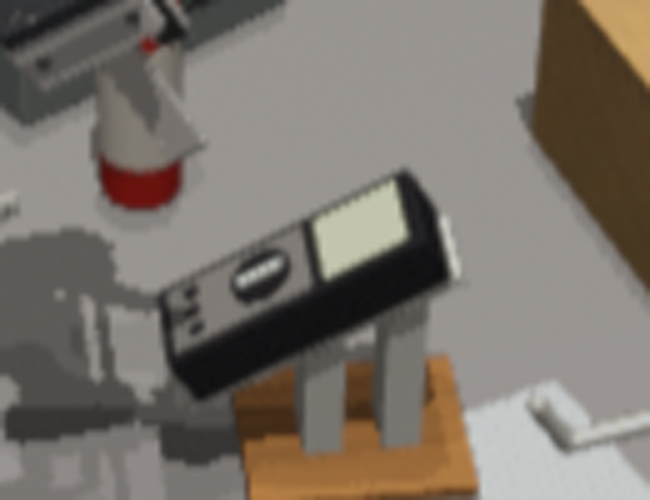

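View pics/w6.png

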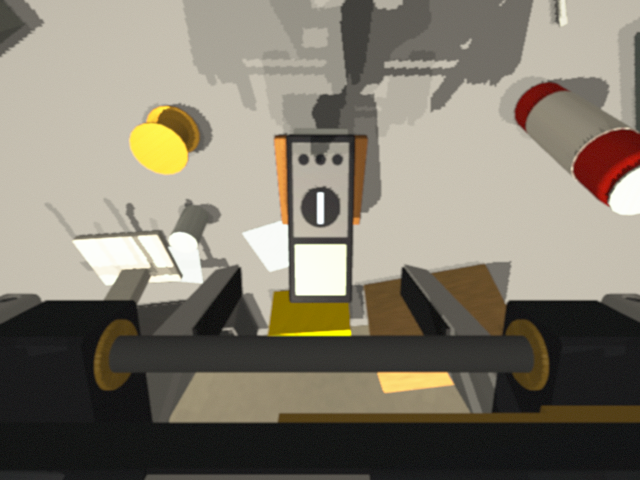

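The meter lies on the bed against the lip. Now over to the pail.

>>> move_arm:
  rows:
    - [[-0.149, -0.353, 0.02, 19.5, 22.2, -62.7, 95], [-0.149, -0.353, 0.02, 19.5, 22.2, -62.7, 95], [-0.149, -0.353, 0.02, 19.5, 22.2, -62.7, 95], [-0.149, -0.353, 0.02, 19.5, 22.2, -62.7, 95], [-0.149, -0.353, 0.02, 19.5, 22.2, -62.7, 95], [-0.149, -0.353, 0.02, 19.5, 22.2, -62.7, 95], [-0.149, -0.353, 0.02, 19.5, 22.2, -62.7, 95], [-0.149, -0.353, 0.02, 19.5, 22.2, -62.7, 95], [-0.149, -0.353, 0.02, 19.5, 22.2, -62.7, 95], [-0.149, -0.353, 0.02, 19.5, 22.2, -62.7, 95], [-0.149, -0.353, 0.02, 19.5, 22.2, -62.7, 95], [-0.149, -0.353, 0.02, 19.5, 22.2, -62.7, 95]]

```text
time: 10.22
tcp_pos: [0.4194, -0.161, 0.2709]
orientation: [-0.001, 0.598, 0.801, -0.0]
force: [0.4, 0.8, -0.5]
gripper_width: 0.0895
```

>>> move_arm:
  rows:
    - [[0, 0, 0, 0, 0, 0, 95], [0, 0, 0, 0, 0, 0, 95], [0, 0, 0, 0, 0, 0, 95], [0, 0, 0, 0, 0, 0, 95]]

```text
time: 10.55
tcp_pos: [0.4197, -0.1597, 0.2722]
orientation: [-0.0, 0.597, 0.802, -0.0]
force: [-0.2, -0.6, -0.5]
gripper_width: 0.0893
```

```bash
python3 -c "
from plan import *
snap('wrist','w7.png')
p,r,o=cur();print(p,o['force'],o['orientation'],o['qpos'],o['time'])
print(r.as_matrix().round(3))
m=camera_model('wrist')
for q in finder.pinpoint('wrist','pail_bar')[:2]: print(q,atz(m,q['uv'],.15))
C,Q=np.cos(np.radians(16.5)),np.sin(np.radians(16.5))
for y in (-.064,0,.064): print(proj(m,(.4198-Q*y,-.1603+C*y,.155)))
"
```

```text
[ 0.41967652 -0.15990724  0.27217744] [-0.43172736  0.45513684  0.18358443] [-5.08868792e-04  5.97622527e-01  8.01777422e-01 -1.48376763e-04] [-4.45570747e-01  2.44595585e-02  1.68522914e+00 -9.48658075e-05
  1.43295990e+00 -7.35288646e-01] 10.6
[[-0.286  0.958 -0.001]
 [ 0.958  0.286  0.   ]
 [ 0.001 -0.001 -1.   ]]
{'uv': [319.4, 235.3], 'conf': 0.91} [ 0.41883903 -0.16249917  0.15      ]
[320.95016681 300.48236551]
[321.0925839  234.56142663]
[321.24967117 161.8500617 ]
```

View pics/w7.png

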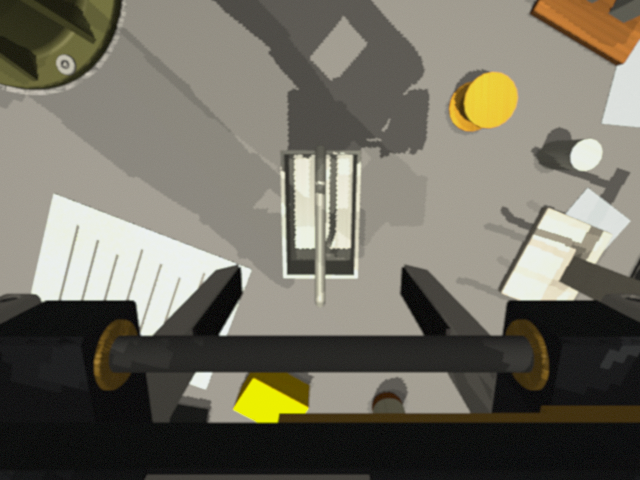

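>>> move_arm:
  rows:
    - [[0, -0.001, -0.01, 0, 0, 0, 40], [0, -0.001, -0.035, 0, 0, 0, 40], [0, -0.001, -0.06, 0, 0, 0, 40], [0, -0.001, -0.085, 0, 0, 0, 40], [0, -0.001, -0.11, 0, 0, 0, 40], [0, -0.001, -0.13, 0, 0, 0, 40], [0, -0.001, -0.139, 0, 0, 0, 40], [0, -0.001, -0.141, 0, 0, 0, 0], [0, -0.001, -0.141, 0, 0, 0, 0], [0, -0.001, -0.141, 0, 0, 0, 0], [0, -0.001, -0.141, 0, 0, 0, 0], [0, -0.001, -0.141, 0, 0, 0, 0]]

```text
time: 11.65
tcp_pos: [0.4199, -0.1617, 0.132]
orientation: [0.0, 0.598, 0.801, 0.0]
force: [-0.2, -1.1, 0.8]
gripper_width: 0.0127
```

>>> move_arm:
  rows:
    - [[0, 0, 0, 0, 0, 0, 0], [0, 0, 0, 0, 0, 0, 0], [0, 0, 0, 0, 0, 0, 0], [0, 0, 0, 0, 0, 0, 0], [0, 0, 0, 0, 0, 0, 0]]

```text
time: 12.07
tcp_pos: [0.4197, -0.1618, 0.1318]
orientation: [-0.0, 0.598, 0.801, -0.0]
force: [-3.1, -0.3, 6.4]
gripper_width: 0.009
```

>>> move_arm:
  rows:
    - [[0, 0, 0.01, 0, 0, 0, 0], [0, 0, 0.03, 0, 0, 0, 0], [0, 0, 0.055, 0, 0, 0, 0], [0, 0, 0.08, 0, 0, 0, 0], [0, 0, 0.105, 0, 0, 0, 0], [0, 0, 0.13, 0, 0, 0, 0], [0, 0, 0.145, 0, 0, 0, 0], [0, 0, 0.15, 0, 0, 0, 0]]

```text
time: 12.73
tcp_pos: [0.4199, -0.1617, 0.284]
orientation: [0.001, 0.598, 0.801, 0.0]
force: [-0.4, -0.3, -2.4]
gripper_width: 0.0084
```

>>> move_arm:
  rows:
    - [[0.006, 0.0015, 0, 0, 0, -1, 0], [0.02, 0.005, 0, 0, 0, -3, 0], [0.04, 0.01, 0, 0, 0, -6, 0], [0.06, 0.015, 0, 0, 0, -9, 0], [0.08, 0.02, 0, 0, 0, -12, 0], [0.1, 0.025, 0, 0, 0, -15, 0], [0.12, 0.03, 0, 0, 0, -18, 0], [0.135, 0.034, 0, 0, 0, -20.3, 0], [0.145, 0.0365, 0, 0, 0, -21.3, 0], [0.1486, 0.0374, 0, 0, 0, -21.6, 0], [0.1486, 0.0374, 0, 0, 0, -21.6, 0], [0.1486, 0.0374, 0, 0, 0, -21.6, 0]]

```text
time: 13.73
tcp_pos: [0.5676, -0.1242, 0.2807]
orientation: [-0.001, 0.738, 0.675, -0.0]
force: [0.5, 1.1, -3.5]
gripper_width: 0.0088
```

```bash
python3 -c "
from plan import *
snap('wrist','w8.png')
m=camera_model('wrist');p,r,o=cur();print(p,o['force'],o['orientation'],o['gripper_width'],o['time'])
print(r.as_matrix().round(3).tolist())
s=snap('side','s8.png');t=snap('top','t8.png')
big=lambda a:cv2.resize(a[:,:,::-1],None,fx=3.5,fy=3.5,interpolation=cv2.INTER_CUBIC)
cv2.imwrite('pics/s8c.png',big(s[190:360,280:480]));cv2.imwrite('pics/t8c.png',big(t[130:290,290:470]))
for q in finder.pinpoint('wrist','hook_seat')[:2]: print(q)
C,Q=np.cos(np.radians(-5.1)),np.sin(np.radians(-5.1))
for X in [(-.016,.042,.277),(-.016,-.042,.277)]: print(proj(m,(.6679+C*X[0]-Q*X[1],-.1333+Q*X[0]+C*X[1],X[2])))
"
```

```text
[ 0.5675256  -0.12433452  0.28097563] [ 0.06120731 -0.0055933  -2.73011596] [-9.29716025e-04  7.37742621e-01  6.75081414e-01 -2.11715807e-04] 0.009035034494065486 13.7833
[[0.089, 0.996, -0.002], [0.996, -0.089, 0.001], [0.001, -0.002, -1.0]]
{'uv': [482.0, 266.3], 'conf': 0.68}
{'uv': [308.3, 95.7], 'conf': 0.29}
[476.356908   204.86289965]
[461.4066904  343.30100242]
```

View pics/w8.png

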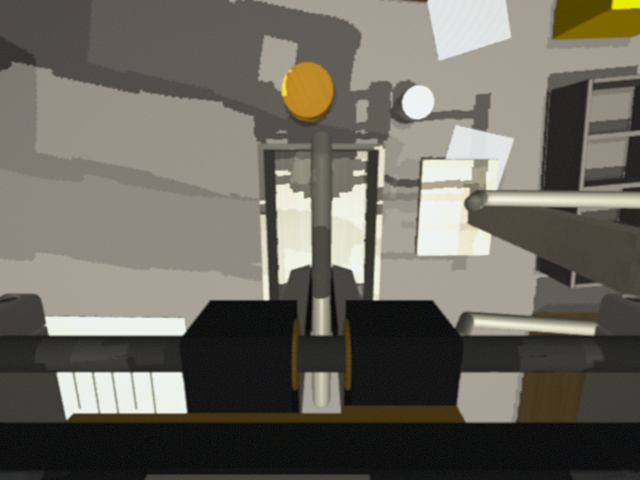

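View pics/s8c.png

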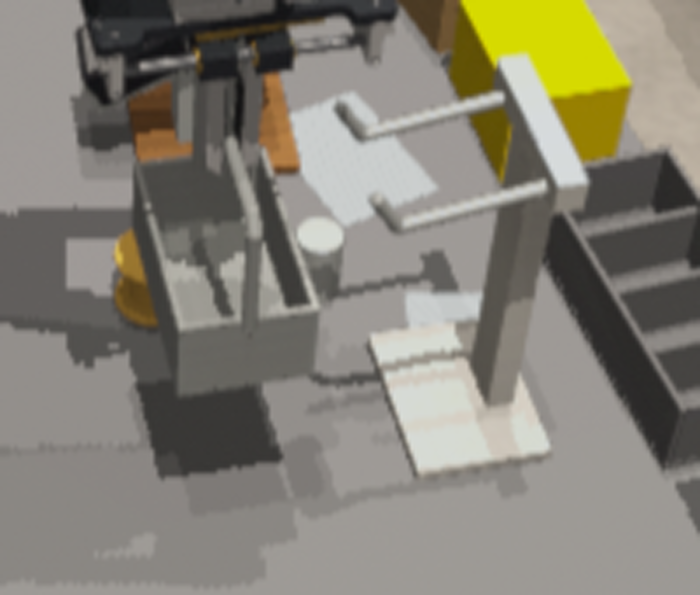

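View pics/t8c.png

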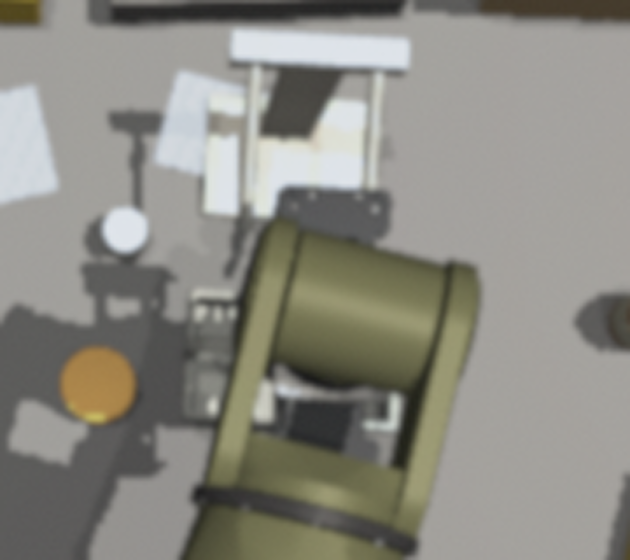

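```bash
python3 -c "
from plan import *
m=camera_model('wrist');p,r,o=cur()
C,Q=np.cos(np.radians(-5.1)),np.sin(np.radians(-5.1))
for X in [(-.016,.042,.272),(0,.042,.245),(.06,.042,.255),(-.016,-.042,.272),(0,-.042,.245),(.03,-.042,.25),(.06,-.042,.255)]: print(X,proj(m,(.6679+C*X[0]-Q*X[1],-.1333+Q*X[0]+C*X[1],X[2])))
for y in (.069,-.069): print(proj(m,(p[0]-Q*y,p[1]+C*y,p[2]+.024)), proj(m,(p[0]-Q*y,p[1]+C*y,p[2]+.019)))
for x,y in((-.045,.075),(.045,.075)): print('rim',proj(m,(p[0]+C*x-Q*y,p[1]+Q*x+C*y,p[2]+.019-.085)))
w=cv2.imread('pics/w8.png');cv2.imwrite('pics/w8c.png',cv2.resize(w[180:360,400:600],None,fx=3.3,fy=3.3,interpolation=cv2.INTER_CUBIC))
"
```

```text
(-0.016, 0.042, 0.272) [471.66328764 203.39878476]
(0, 0.042, 0.245) [478.28150756 197.87182202]
(0.06, 0.042, 0.255) [583.82716476 199.76064643]
(-0.016, -0.042, 0.272) [457.59272382 338.44067791]
(0, -0.042, 0.245) [465.23441211 318.2861649 ]
(0.03, -0.042, 0.25) [512.15776482 321.66460076]
(0.06, -0.042, 0.255) [561.09831198 325.18827266]
[321.23746818 153.05816417] [321.2238448  153.21260404]
[321.16282851 415.63602775] [321.15346693 408.95350906]
rim [257.0394323  146.06820307]
rim [385.10483091 146.08697605]
```

View pics/w8c.png

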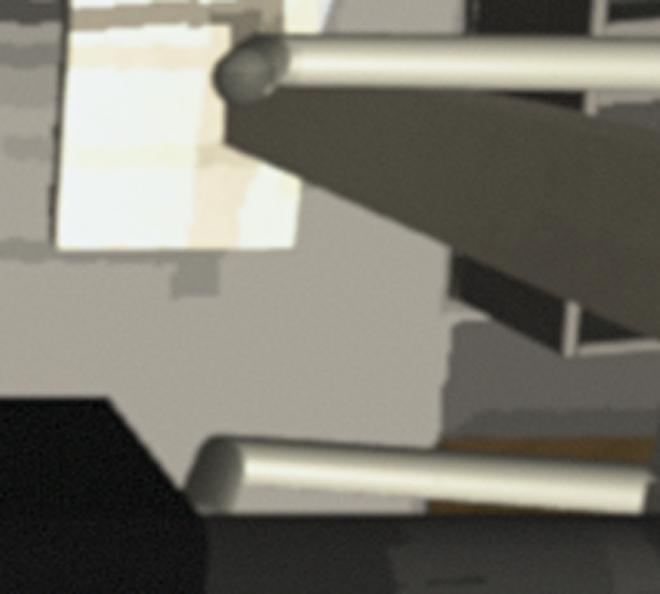

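>>> move_arm:
  rows:
    - [[0.005, -0.0004, 0, 0, 0, 0, 0], [0.015, -0.0013, 0, 0, 0, 0, 0], [0.03, -0.0027, 0, 0, 0, 0, 0], [0.045, -0.004, 0, 0, 0, 0, 0], [0.06, -0.0054, 0, 0, 0, 0, 0], [0.075, -0.0067, 0, 0, 0, 0, 0], [0.09, -0.008, 0, 0, 0, 0, 0], [0.104, -0.0093, 0, 0, 0, 0, 0], [0.114, -0.0102, 0, 0, 0, 0, 0], [0.1185, -0.0106, 0, 0, 0, 0, 0], [0.1185, -0.0106, 0, 0, 0, 0, 0], [0.1185, -0.0106, 0, 0, 0, 0, 0]]

```text
time: 14.93
tcp_pos: [0.6864, -0.1348, 0.2809]
orientation: [-0.001, 0.738, 0.675, -0.0]
force: [0.3, -0.7, -3.3]
gripper_width: 0.009
```

```bash
python3 -c "
from plan import *
p,r,o=cur();print(p,o['force'],o['time'])
s=snap('side','s9.png')
cv2.imwrite('pics/s9c.png',cv2.resize(s[170:340,320:490,::-1],None,fx=3.5,fy=3.5,interpolation=cv2.INTER_CUBIC))
"
```

```text
[ 0.68642178 -0.13481932  0.28092669] [ 0.31222785 -0.73459616 -3.25107768] 14.9333
```

View pics/s9c.png

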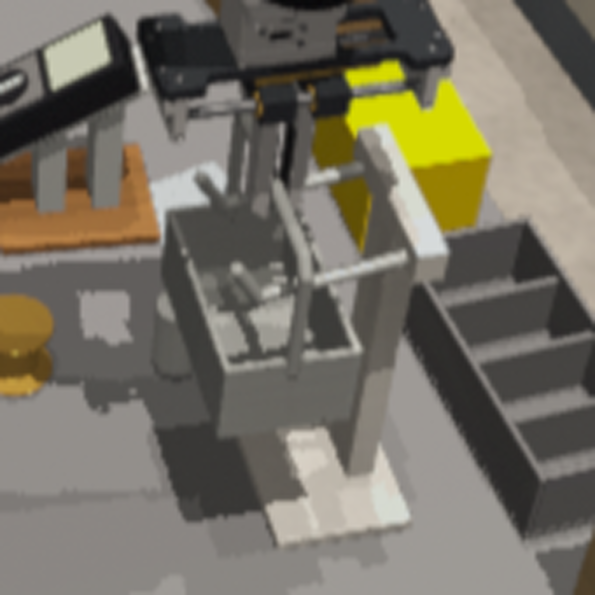

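Bar is over both prongs, prongs pass between rim and bar. Lower now.

>>> move_arm:
  rows:
    - [[0, 0, -0.004, 0, 0, 0, 0], [0, 0, -0.011, 0, 0, 0, 0], [0, 0, -0.019, 0, 0, 0, 0], [0, 0, -0.027, 0, 0, 0, 0], [0, 0, -0.033, 0, 0, 0, 0], [0, 0, -0.037, 0, 0, 0, 0], [0, 0, -0.038, 0, 0, 0, 0], [0, 0, -0.038, 0, 0, 0, 0]]

```text
time: 15.65
tcp_pos: [0.6866, -0.1348, 0.2428]
orientation: [-0.001, 0.738, 0.675, -0.0]
force: [0.5, 0.3, -2.6]
gripper_width: 0.0089
```

>>> move_arm:
  rows:
    - [[0, 0, -0.001, 0, 0, 0, 0], [0, 0, -0.002, 0, 0, 0, 0], [0, 0, -0.003, 0, 0, 0, 0], [0, 0, -0.003, 0, 0, 0, 0]]

```text
time: 15.98
tcp_pos: [0.6866, -0.1347, 0.2401]
orientation: [-0.001, 0.738, 0.675, -0.0]
force: [0.7, -0.2, -2.4]
gripper_width: 0.0091
```

>>> move_arm:
  rows:
    - [[0, 0, -0.0007, 0, 0, 0, 0], [0, 0, -0.0014, 0, 0, 0, 0], [0, 0, -0.002, 0, 0, 0, 0], [0, 0, -0.002, 0, 0, 0, 0]]

```text
time: 16.32
tcp_pos: [0.6868, -0.1348, 0.2396]
orientation: [0.0, 0.738, 0.675, 0.0]
force: [-2.8, 2.2, 5.8]
gripper_width: 0.0089
```

>>> move_arm:
  rows:
    - [[0, 0, 0, 0, 0, 0, 12], [0, 0, 0, 0, 0, 0, 15], [0, 0, 0, 0, 0, 0, 20], [0, 0, 0, 0, 0, 0, 30], [0, 0, 0, 0, 0, 0, 40], [0, 0, 0, 0, 0, 0, 40], [0, 0, 0, 0, 0, 0, 40], [0, 0, 0, 0, 0, 0, 40]]

```text
time: 16.98
tcp_pos: [0.6866, -0.1348, 0.2381]
orientation: [-0.001, 0.738, 0.675, -0.0]
force: [0.3, -0.7, -0.9]
gripper_width: 0.0377
```

```bash
python3 -c "
from plan import *
p,r,o=cur();print(p,o['force'],o['gripper_width'],o['time'])
s=snap('side','s10.png')
cv2.imwrite('pics/s10c.png',cv2.resize(s[170:340,320:490,::-1],None,fx=3.5,fy=3.5,interpolation=cv2.INTER_CUBIC))
snap('wrist','w10.png')
"
```

```text
[ 0.6866169  -0.13476367  0.23811555] [ 0.27468752 -0.71393779 -0.90101336] 0.03770603643604009 16.9833
```

View pics/s10c.png

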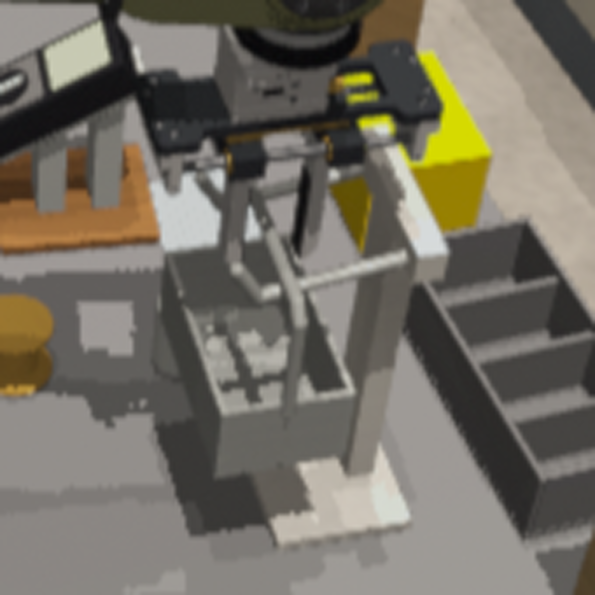

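View pics/w10.png

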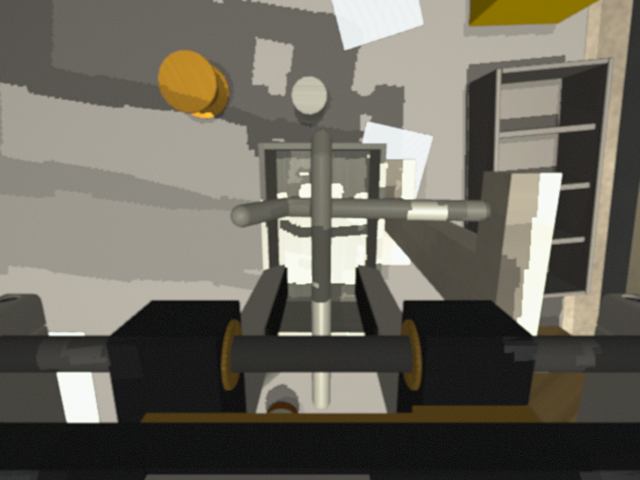

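Bar lies across both prongs (column 321 on the wrist picture, between tip at 240 and crossbar), free of the fingers. Rising straight up.

>>> move_arm:
  rows:
    - [[0, 0, 0.008, 0, 0, 0, 40], [0, 0, 0.02, 0, 0, 0, 40], [0, 0, 0.04, 0, 0, 0, 40], [0, 0, 0.065, 0, 0, 0, 40], [0, 0, 0.09, 0, 0, 0, 40], [-0.02, 0, 0.12, 0, 0, 0, 40], [-0.05, 0, 0.14, 0, 0, 0, 40], [-0.09, 0, 0.15, 0, 0, 0, 40], [-0.13, 0, 0.15, 0, 0, 0, 40], [-0.17, 0, 0.15, 0, 0, 0, 40], [-0.21, 0, 0.15, 0, 0, 0, 40], [-0.24, 0, 0.15, 0, 0, 0, 40]]

```text
time: 18.08
tcp_pos: [0.4439, -0.1344, 0.3892]
orientation: [0.0, 0.738, 0.675, 0.0]
force: [0.2, 0.3, 1.2]
gripper_width: 0.0377
```

>>> move_arm:
  rows:
    - [[-0.03, 0, 0, 0, 0, 0, 40], [-0.06, 0, 0, 0, 0, 0, 40], [-0.08, 0, 0, 0, 0, 0, 40], [-0.08, 0, 0, 0, 0, 0, 40], [-0.08, 0, 0, 0, 0, 0, 40], [-0.08, 0, 0, 0, 0, 0, 40]]

```text
time: 18.58
tcp_pos: [0.3671, -0.1348, 0.3885]
orientation: [-0.0, 0.738, 0.675, 0.0]
force: [0.1, -0.3, 0.3]
gripper_width: 0.0374
```

```bash
python3 -c "
from plan import *
S=camera_model('side');T=camera_model('top')
o=arm.get_obs();print(o['time'],o['tcp_pos'],o['force'])
s=snap('side','s11.png');t=snap('top','t11.png')
big=lambda a,k:cv2.resize(a[:,:,::-1],None,fx=k,fy=k,interpolation=cv2.INTER_CUBIC)
cv2.imwrite('pics/s11c.png',big(s[150:330,270:490],3.5));cv2.imwrite('pics/t11c.png',big(t[130:260,220:420],4))
for k in ('pail_bar','meter_top','meter','hook_seat','rest_bed'):
  a=finder.pinpoint('top',k);b=finder.pinpoint('side',k)
  if a and b:
    X=tri([(T,a[0]['uv']),(S,b[0]['uv'])]);print(k,a[0]['conf'],b[0]['conf'],X.round(4))
"
```

```text
18.5833 [ 0.36710419 -0.13484214  0.38851176] [ 0.05728326 -0.29154608  0.27344347]
pail_bar 0.93 0.73 [ 0.6868 -0.1317  0.2515]
meter_top 0.63 0.57 [0.6964 0.1756 0.1542]
meter 0.62 0.58 [0.6328 0.1802 0.102 ]
```

View pics/s11c.png

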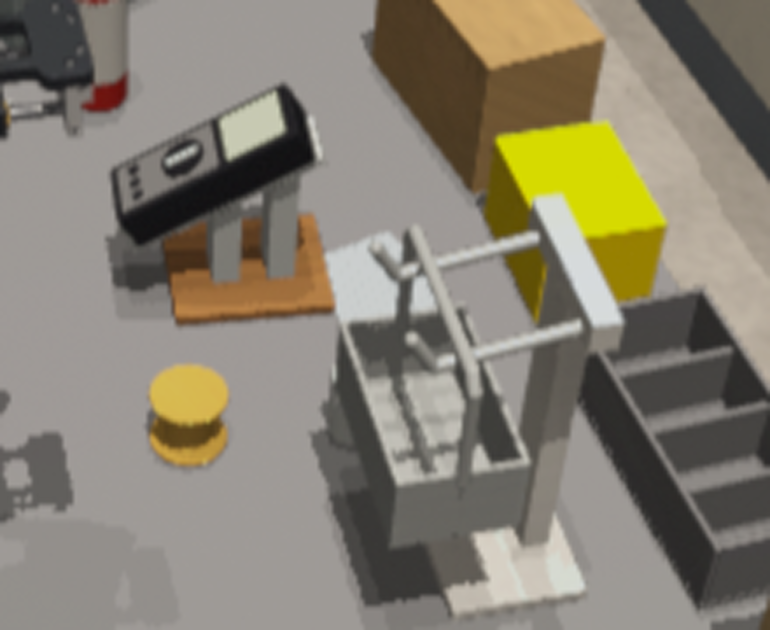

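View pics/t11c.png

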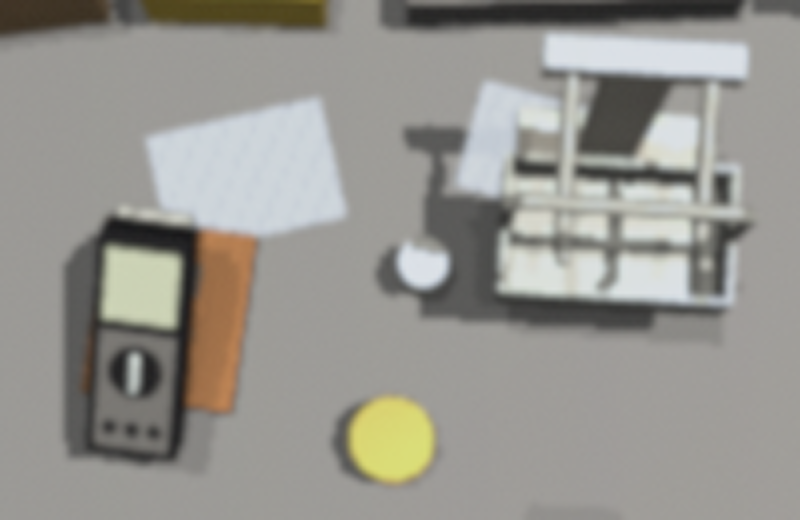

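```bash
python3 - <<'E'
from plan import *
T=camera_model('top');S=camera_model('side')
B=np.array([.6413,.1803,.105]);Rb=R.from_euler('z',-9.5,degrees=True)*R.from_euler('y',-28,degrees=True)
for x0 in (-.002,):
  for X in [(.08,.031,.036),(.08,-.031,.036),(-.08,-.031,.036),(-.08,.031,.036),(.08,-.031,0),(-.08,-.031,0),(.08,.031,0)]:
    W=B+Rb.apply(np.array(X)+[x0,0,0]); a=((proj(T,W)-[220,130])+.5)*4; b=(proj(S,W)-[270,150]+.5)*3.5; print(X,a.round(0),b.round(0))
m=camera_model('wrist')
# bed upper edge seen from top
W=B+Rb.apply([.081,.025,0]);print(((proj(T,W)-[220,130])+.5)*4)
E
```

```text
(0.08, 0.031, 0.036) [ 97. 228.] [287.  84.]
(0.08, -0.031, 0.036) [192. 241.] [300. 135.]
(-0.08, -0.031, 0.036) [175. 464.] [115. 223.]
(-0.08, 0.031, 0.036) [ 84. 451.] [108. 170.]
(0.08, -0.031, 0) [202. 223.] [320. 165.]
(-0.08, -0.031, 0) [184. 442.] [137. 251.]
(0.08, 0.031, 0) [108. 210.] [307. 114.]
[117.59767003 206.88096714]
```

```bash
python3 -c "
from h import *
print(arm.get_obs()['time'],arm.sign_off())"
```

```text
the job is handed in; nothing more can be done
19.1833 None
```

Both items are put away, and I handed the job in at about 19.2 s of the 58 s allowed. Sign-off reports no verdict, so what follows is from my own last checks.

- **Meter:** I gripped it across its width, tilted it to 28° and laid it on the bed. The contact force at the wrist peaked at roughly 20 N, against the 40 N limit. I then slid it down towards the lip and let go at about 6 N. In the last pictures its corners match the home pose to within a few millimetres.
- **Pail:** I lifted it by the middle of its bar, brought it in from the open side and lowered it onto both prongs. The last pictures show it hanging level. The bar is about 19 mm up the prongs from the low point and roughly centred.
- **Bystanders and arm:** In the final close-ups, the spool and capacitor are at the same pixels as at the start. I did not re-measure the other four, but the arm felt no contact with them. The arm ended well clear, with no outside force on the tool.

One check disagreed. The trained network's triangulated points put the meter about 8–9 mm too low along the slope, right at the −8 mm limit. The lip stops it at about −2 mm, and the corner comparison and the arm's own position both gave about −1 mm. I took the network reading as noise. The network also put the pail bar at 251 mm high, about 7 mm below the expected 258 mm, but still inside the allowed range.

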